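# Fish the lid knob out from between the tins

## Robot

A 6-joint arm with a two-finger parallel gripper is mounted at the origin on the work surface. World frame = base frame: x ahead of the robot, y to its left, z up, the work surface at z = 0. Lengths are in m, angles in rad, forces in N, time in s.
With the tool pointing down it reaches from about 0.35 to 0.775 m from the base axis. Payload 5.5 kg.
Tool frame: the origin (TCP) lies midway between the tips of the shut fingers; the grasp point (between the pads) lies ctrl.grip_point_offset behind it (ctrl.grip_point_offset is the distance from the TCP to the grasp point, in m); x points along the fingers, y is the direction in which the jaws open and shut, and the axes are right-handed (so a half turn about x gives the same grasp; the last joint's range is limited). The gripper opens to 85 mm and grips with 20 to 120 N. Pads are 22 mm wide; open, the fingers measure 114 mm over their backs; the gripper's body (76 mm by 85 mm) begins 54 mm behind the grasp point. The pads swing forward as they close: fully open they stand 13 mm farther back than shut.
Start: joints at [1.097, 0.313, 0.046, 1.304, 0, 1.431], TCP at [0.188, 0.543, 0.231] pointing down, gripper open.
Joint ranges: [-2.76, 2.76], [-0.86, 1.69], [-1.03, 1.26], [-2.2, 2.34], [-1.47, 1.5], [-3.14, 3.14]. Speed limits (rad/s): [2.57, 2.57, 3.14, 3.14, 3.14, 3.14].

## Interface

Orientations are given as a rotation vector (axis times angle).
In Python, from cell import ctrl gives the robot as it stands.
- The arm moves only by the tool drive_tool, never from a script. Its argument "series" is a list of rows, each a list of 2 entries, a list of its own where there are three numbers: the shift along the tool's x, y, z in m, then the turn about the tool's x in degrees. In form: [[[dx, dy, dz], spin], ...]. A call has 1 to 12 rows; each row is the pose to reach, as a shift and turn from the pose commanded when the call began, along the tool's axes at that moment; what a row does not reach only later rows make up. A row lasts 1/8 s, in which the tool goes at most 62.5 mm and 10.7 degrees, less where a joint would pass 70% of its speed; a pose out of reach is approached as far as the arm can. A call with a gripper value outside its range is refused whole. "fingers" is the closure, from 0 (fully open) to 1 (shut), set as the call begins (left out, the last holds). The fingers move at their own pace and stop on an object; "squeeze" is the grip in N (left out, the last holds). Time passes only in rows, so rows that repeat a pose let the fingers close. It gives the time, the measured TCP pose, the force and the opening at its end, in the units of the state.
- ctrl.sense(): the state, without advancing time (a new reading comes with each control period).
- ctrl.camera(name): name is "scene" or "top" or "wrist"; returns a dict with "frame" (400x640x3 uint8, red, green, blue), "range_z" (400x640 float32, m along the optical axis (not along the pixel's ray), 0 where there is no reading), "fx", "fy", "cx", "cy" (pixels), "dist" ([k1, k2, p1, p2, k3] as OpenCV has them; the pictures are not rectified), "R" (3x3) and "t" (3): a world point X has camera coordinates R X + t. Camera axes: x right, y down, z forward; pixel columns grow to the right and rows downward; lengths in m; the calibration is good to about 2 mm. A picture is of the moment at which its call begins.
- ctrl.job_done(): hands the job in, once; it reports no verdict.
The state is a dict: "time_s": time; "joints": joint angles; "joint_vel": joint speeds; "joint_efforts": joint torques, N m; "position": TCP position; "orientation": TCP orientation; "force": force on the tool from outside, world axes, zero at the start; "ft_torque": the same for the moment, N m; "grip_width": opening from 0.0 (shut) to 1.0 (fully open).
Only numpy, scipy, OpenCV 4.12 (cv2) and the standard library are available. Lean on these libraries where they do the work, as an engineer would, in place of code of your own. Each camera call takes 0.05 s, during which the arm holds its last target.

## Task

The pot lid's turned wooden knob has dropped into one of the two narrow gaps between the three steel tins. Take the bent ember rake from its stand, reach down behind the knob with its blade and draw the knob along the gap, right out onto the open worktop just in front of the tins, without touching the knob with the gripper. Leave the wine cork lying in the other gap, and hang the rake back in its stand as it was.

Things in the scene. Friction and masses are not known exactly. Their poses are not given: they have to be found in the camera images.
- rake: Wooden handle 120 mm long (x), 18 wide (y), 22 high; origin at its centre: grip here. A rod 8 thick runs on to x=+85, then straight down (-z) to a blade 4 thick, 26 wide (y), 22 high; lower edge 155 below origin. 140 g, balance at x=+25. Starts 175 up in a fixed stand: uprights at x=-45, +45, seats 26 wide, flared prongs (to 191 up, 60 apart), free between. Hang back = same pose within 20.
- knob: Turned wooden pot-lid knob, mushroom shaped, 34 mm across, 30 high, about 45 g, standing on its flat base in one gap, within 10 mm of the gap's middle line. Origin: centre of its underside.
- tins: Fixed row of three closed steel tins, 90 mm high, 200 long (x -100 to +100), side by side along y: middle 80 wide, outer 90. Two gaps 46 wide, middle lines y=+63 and y=-63, open above and at the front (x=-100, towards the robot), closed at x=+100 by an upstand 90 high. Origin: on the worktop under the middle tin's centre; z up. The worktop from x=-100 to -250 is free.
- cork: Wine cork, 24 mm thick, 45 long, lying lengthwise in the gap that does not hold the knob. Origin: centre of its underside as it lies. To be left alone.
There are look-alikes about, which are no part of the job. Leave any pink look-alike of the rake alone.

How it is judged:
On the way, in this order (a step that is already met when the one before it is completed fails the run):
1. the rake, lifted out of its stand, pulls on the knob inside the gap (contact force between rake and knob above 0.03 N and x of knob in the frame of tins above -0.085 m and distance of rake from where it was at the start of the episode above 0.05 m).
2. the knob is right out of the gap, on the worktop in front of the tins (x of knob in the frame of tins below -0.119 m and height (world z) of knob below 0.03 m), for 0.2 s.
At the end, for the whole second after the job is handed in: The knob lies at rest on the worktop wholly in front of the tins (its centre 19 to 200 mm before their front); the rake hangs at rest in its stand, within 20 mm of where it was and within 10 degrees of upright; the cork is within 20 mm of where it lay (all of step 2 and x of knob in the frame of tins above -0.3 m and height (world z) of knob above -0.01 m and linear speed of each of knob, rake below 0.02 m/s and distance of each of rake, cork from where it was at the start of the episode below 0.02 m and angle between rake's own z axis and vertical below 0.17 rad); the robot touches nothing.
It fails at once if the gripper touches the knob (contact force between any of the fingers, the arm and knob above 0.1 N).
It fails at once if the cork is dragged away (over 20 mm) (distance of cork from where it was at the start of the episode above 0.02 m).
It also fails if it takes over 61 s, if anything falls off the work surface, if the arm or the gripper's body presses on something with over 40 N, if the wrist force passes 120 N, or if a joint passes its speed limit or range.

## Working session

There is one attempt and no reset: what is moved stays moved. The work goes in short steps, Python scripts to look and compute and a tool call to move; the robot and the scene stay as the last step left them, time stands still between calls to the robot, and variables do not carry over. Pictures are saved under pics/ and viewed, and the job is handed in when it is done.

Besides the shell and the picture viewer there is one more tool, called after "Call:" as a command line: name --argument value ..., lists and objects as JSON in quotes. drive_tool: Moves the arm, as the interface text tells. Its arguments: {"type":"object","properties":{"series":{"type":"array","items":{"type":"array"}},"fingers":{"type":"number"},"squeeze":{"type":"number"}},"required":["series"]}

```bash
ls; mkdir -p pics; cat > h.py <<'E'
import numpy as np, cv2
from cell import ctrl
def shot(name,fn):
    c=ctrl.camera(name); cv2.imwrite('pics/'+fn+'.png',c['frame'][:,:,::-1]); np.savez('pics/'+fn+'.npz',**{k:np.array(v) for k,v in c.items()}); return c
def load(fn): 
    d=np.load('pics/'+fn+'.npz'); return {k:d[k] for k in d}
def K(c): return np.array([[c['fx'],0,c['cx']],[0,c['fy'],c['cy']],[0,0,1]],float)
def cloud(c):
    h,w=c['range_z'].shape
    uv=np.stack(np.meshgrid(np.arange(w),np.arange(h)),-1).reshape(-1,1,2).astype(np.float64)
    n=cv2.undistortPoints(uv,K(c),np.array(c['dist'],float)).reshape(-1,2)
    z=c['range_z'].reshape(-1,1)
    P=np.hstack([n*z,z]); X=(P-np.array(c['t']).reshape(1,3))@np.array(c['R'])
    X[z[:,0]<=0]=np.nan
    return X.reshape(h,w,3)
E
python3 - <<'E'
from h import *
for n in('scene','top','wrist'): shot(n,n+'0')
print(ctrl.sense(),ctrl.grip_point_offset)
E
```

```text
pics
{'time_s': 0.15, 'joints': array([ 1.09737450e+00,  3.13787779e-01,  4.52475035e-02,  1.30357795e+00,
       -2.60017975e-06,  1.43120695e+00]), 'joint_vel': array([-0.00046145, -0.00234551,  0.00381644, -0.00138354, -0.00090858,
        0.00122415]), 'joint_efforts': array([ 1.90808809e-03, -4.81062913e+01,  2.98816323e+01,  1.39084962e-02,
       -1.89488283e-04,  2.45511660e-05]), 'position': array([0.18824223, 0.54292308, 0.23063962]), 'orientation': array([ 0.26099118,  1.55527137, -0.26297973]), 'force': array([-0.00855513, -1.05507075,  0.03982141]), 'ft_torque': array([ 0.00043575, -0.01108834, -0.0073104 ]), 'grip_width': 0.9976784107045114} 0.0187
```

View pics/scene0.png

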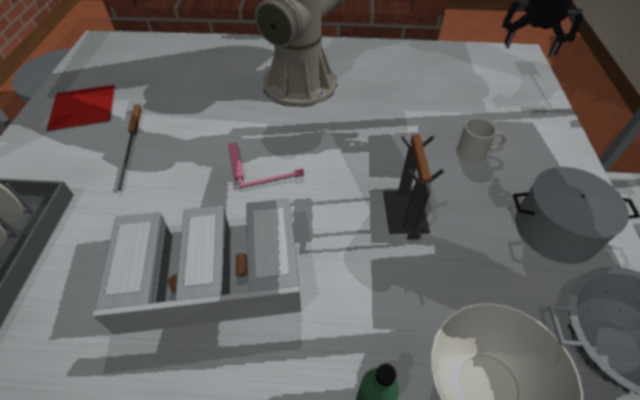

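View pics/top0.png

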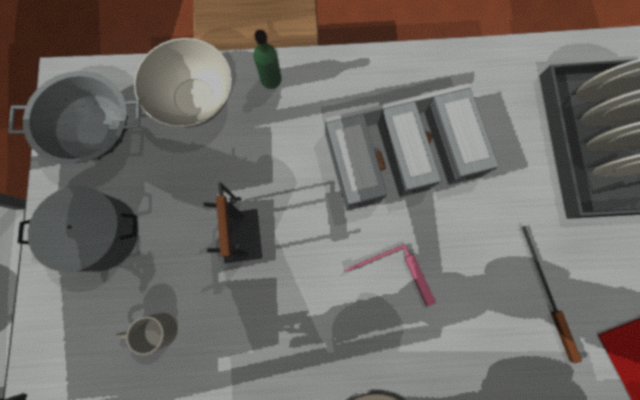

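View pics/wrist0.png

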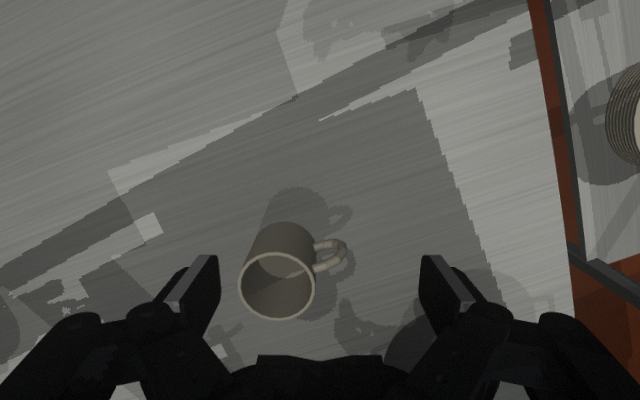

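The two top pictures show the rake on its stand (scene 420,160; top 222,225), the tins (top 410,145), and brown objects in the gaps (top 380,160 and 430,135; scene 241,265 and 173,283). The rake look-alikes are the pink rake (scene 265,175) and the poker with a wooden handle (scene 130,145).

```bash
python3 - <<'E'
from h import *
s=cv2.imread('pics/scene0.png');t=cv2.imread('pics/top0.png')
def cr(im,u,v,w,h,k): return cv2.resize(im[v:v+h,u:u+w],None,fx=k,fy=k,interpolation=cv2.INTER_CUBIC)
a=cr(t,310,70,200,150,4);cv2.imwrite('pics/ctop.png',a)
a=np.hstack([cr(s,90,190,220,140,2),cr(s,370,120,100,140,2)]);b=cr(t,190,170,100,100,3)
cv2.imwrite('pics/cs.png',cv2.resize(a,None,fx=1.2,fy=1.2));cv2.imwrite('pics/crk.png',b)
X=cloud(load('top0'));Y=cloud(load('scene0'))
for n,C,pts in(('top',X,[(222,205),(222,225),(224,250),(380,160),(430,135),(345,180),(360,200),(410,150),(250,235),(390,395)]),('scene',Y,[(420,155),(241,265),(173,283)])):
  for p in pts: print(n,p,C[p[1],p[0]].round(3))
E
```

```text
top (222, 205) [0.513 0.285 0.186]
top (222, 225) [0.474 0.286 0.185]
top (224, 250) [0.425 0.283 0.183]
top (380, 160) [ 0.636 -0.062  0.024]
top (430, 135) [ 0.692 -0.19   0.028]
top (345, 180) [0.575 0.033 0.088]
top (360, 200) [0.527 0.003 0.088]
top (410, 150) [ 0.635 -0.119  0.092]
top (250, 235) [0.473 0.263 0.005]
top (390, 395) [ 0.103 -0.038  0.001]
scene (420, 155) [0.476 0.283 0.185]
scene (241, 265) [ 0.646 -0.059  0.022]
scene (173, 283) [ 0.696 -0.183  0.028]
```

View pics/ctop.png

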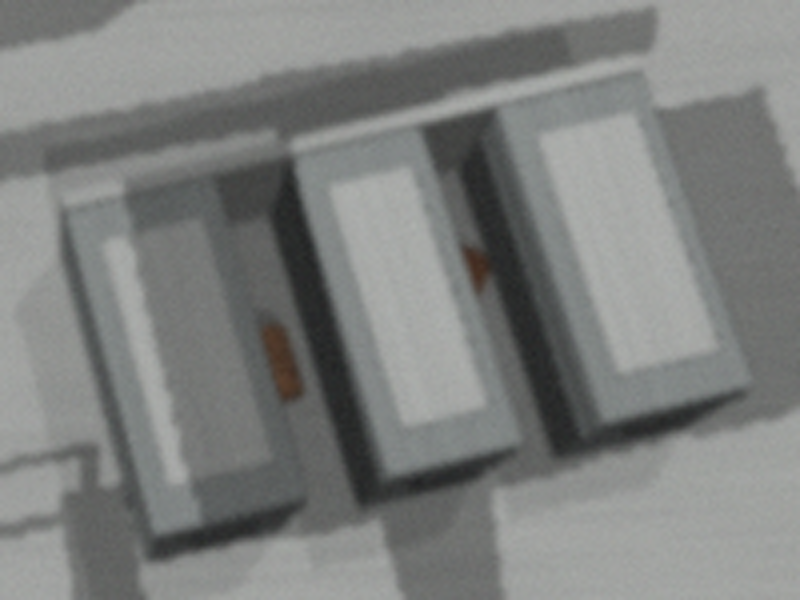

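View pics/cs.png

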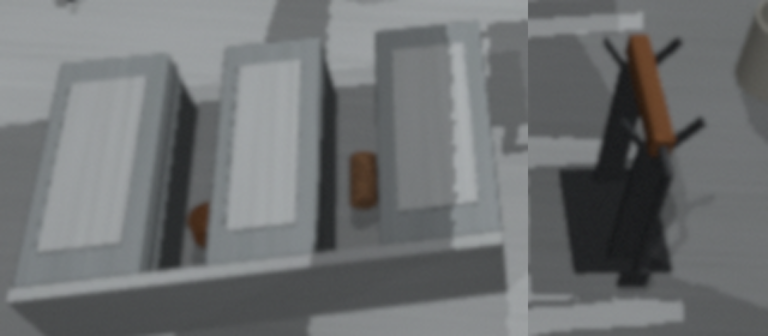

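View pics/crk.png

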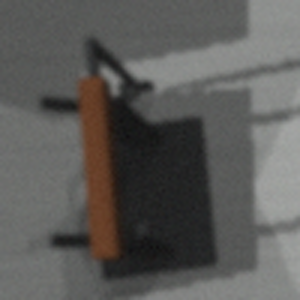

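```bash
cat > fit.py <<'E'
from h import *
from scipy.optimize import minimize
A=[cloud(load('top0')),cloud(load('scene0'))]
P=np.vstack([a.reshape(-1,3) for a in A]);P=P[np.isfinite(P).all(1)]
m=(P[:,2]>.082)&(P[:,2]<.1)&(P[:,0]>.4)&(P[:,0]<.85)&(P[:,1]<.12)&(P[:,1]>-.36)
Q=P[m][:,:2];print(len(Q),P[m].mean(0),P[m].min(0),P[m].max(0))
def loc(Q,p):
    c,s=np.cos(p[2]),np.sin(p[2]);d=Q-p[:2];return np.c_[d@[c,s],d@[-s,c]]
def sd(l):
    y=np.abs(l[:,1]); 
    dx=np.abs(l[:,0])-.1   # upstand beyond ignored below
    dy=np.minimum(y-.04, np.abs(y-.131)-.045)
    return dx,dy
def cost(p):
    l=loc(Q,p);k=l[:,0]<.095
    dx,dy=sd(l); 
    e=np.where(l[:,0]>.1,0,np.maximum(np.maximum(-.1-l[:,0],dy),0))
    # grid coverage: fraction points
    return np.mean(np.minimum(e,.01)**2)*1e6
best=None
for yaw in np.radians(np.arange(0,31,3)):
  for x in(.6,.64,.68):
    for y in (-.16,-.12,-.08):
      r=minimize(cost,[x,y,yaw],method='Nelder-Mead',options=dict(xatol=1e-5,fatol=1e-5))
      if best is None or r.fun<best.fun: best=r
p=best.x;print(best.fun,p,np.degrees(p[2]))
l=loc(Q,p)
print('x pct',np.percentile(l[:,0],[0.1,.5,1,2,98,99.5,99.9]));print('hist y',np.histogram(l[l[:,0]<.09][:,1],bins=np.arange(-.186,.187,.006)))
for lo,hi in((-.2,-.086),(-.04-.02,.06),(.07,.2)):
  k=(l[:,1]>lo)&(l[:,1]<hi)&(l[:,0]<.09);print(np.percentile(l[k][:,1],[1,99]),np.percentile(l[k][:,0],[.5,1,2]))
E
python3 fit.py
python3 - <<'E'
from h import *
for f in('top0','scene0'):
  X=cloud(load(f)).reshape(-1,3);im=load(f)['frame'].reshape(-1,3).astype(int)
  m=(X[:,2]>.165)&(X[:,2]<.2)&(X[:,0]>.38)&(X[:,0]<.56)&(abs(X[:,1]-.285)<.04)&(im[:,0]>im[:,2]*1.6)
  q=X[m];print(f,m.sum());mu=q[:,:2].mean(0);w,v=np.linalg.eigh(np.cov(q[:,:2].T));d=v[:,1]*np.sign(v[0,1]);t=(q[:,:2]-mu)@d;n=(q[:,:2]-mu)@[-d[1],d[0]]
  print(mu,np.degrees(np.arctan2(d[1],d[0])),np.percentile(t,[1,99]),np.percentile(n,[2,98]),np.percentile(q[:,2],[5,50,95]),mu+d*(t.min()+t.max())/2)
  m=(X[:,2]>.008)&(X[:,2]<.05)&(im[:,0]>im[:,2]*1.5)&(X[:,0]>.5)&(X[:,0]<.85)&(X[:,1]>-.3)&(X[:,1]<0)
  for nm,k in(('cork',X[:,1]>-.12),('knob',X[:,1]<-.12)):
    q=X[m&k];print(nm,len(q),q.mean(0).round(3),q.min(0).round(3),q.max(0).round(3))
E
```

```text
24441 [ 0.66404122 -0.12269629  0.08985215] [ 0.51940339 -0.31478949  0.0820031 ] [0.79353164 0.06911624 0.09598942]
0.0 [ 0.4        -0.16        0.00091667] 0.05252113122032546
x pct [0.12411609 0.13045846 0.13490443 0.14203869 0.37538916 0.38517043
 0.39017339]
hist y (array([0, 0, 0, 0, 0, 0, 0, 0, 0, 0, 0, 0, 0, 0, 0, 0, 0, 0, 0, 0, 0, 0,
       0, 0, 0, 0, 0, 0, 0, 0, 0, 0, 0, 0, 0, 0, 0, 0, 0, 0, 0, 0, 0, 0,
       0, 0, 0, 0, 0, 0, 0, 0, 0, 0, 0, 0, 0, 0, 0, 0, 0, 0]), array([-1.86000000e-01, -1.80000000e-01, -1.74000000e-01, -1.68000000e-01,
       -1.62000000e-01, -1.56000000e-01, -1.50000000e-01, -1.44000000e-01,
       -1.38000000e-01, -1.32000000e-01, -1.26000000e-01, -1.20000000e-01,
       -1.14000000e-01, -1.08000000e-01, -1.02000000e-01, -9.60000000e-02,
       -9.00000000e-02, -8.40000000e-02, -7.80000000e-02, -7.20000000e-02,
       -6.60000000e-02, -6.00000000e-02, -5.40000000e-02, -4.80000000e-02,
       -4.20000000e-02, -3.60000000e-02, -3.00000000e-02, -2.40000000e-02,
       -1.80000000e-02, -1.20000000e-02, -6.00000000e-03,  1.66533454e-16,
        6.00000000
[... 1385 characters left out ...]
2]))
                                                 ~~~~~~~~~~~~~^^^^^^^^^^^^^^^^^^
    return _quantile_unchecked(
        a, q, axis, out, overwrite_input, method, keepdims, weights)
    return _ureduce(a,
                    func=_quantile_ureduce_func,
    ...<5 lines>...
                    overwrite_input=overwrite_input,
                    method=method)
    r = func(a, **kwargs)
    result = _quantile(arr,
                       quantiles=q,
    ...<2 lines>...
                       out=out,
                       weights=wgt)
    slices_having_nans = np.isnan(arr[-1, ...])
                                  ~~~^^^^^^^^^
IndexError: index -1 is out of bounds for axis 0 with size 0
```

```bash
python3 - <<'E'
s=open('fit.py').read()
s=s.replace("e=np.where(l[:,0]>.1,0,np.maximum(np.maximum(-.1-l[:,0],dy),0))","e=np.where(l[:,0]>.1,np.maximum(np.maximum(l[:,0]-.112,0),np.maximum(abs(l[:,1])-.176,0)),np.maximum(np.maximum(-.1-l[:,0],dy),0))")
s=s.replace("e,.01)","e,.03)").replace("print('hist y',np.histogram(l[l[:,0]<.09][:,1],bins=np.arange(-.186,.187,.006)))","print()")
open('fit.py','w').write(s+"""
for nm,q in (('cork',[.6405,-.061]),('knobTop',[.689,-.187]),('knobScene',[.694,-.185])): print(nm,loc(np.array([q]),p))
c,sn=np.cos(p[2]),np.sin(p[2])
""")
E
python3 fit.py
```

```text
24441 [ 0.66404122 -0.12269629  0.08985215] [ 0.51940339 -0.31478949  0.0820031 ] [0.79353164 0.06911624 0.09598942]
0.008574584548932377 [ 0.64972629 -0.12409076  0.19375759] 11.101492369125866
x pct [-0.09932666 -0.09786468 -0.0962232  -0.09367612  0.11077699  0.11224616
  0.1129054 ]

[-0.17484983 -0.08671095] [-0.09802221 -0.09671366 -0.09440256]
[-0.03936029  0.0396062 ] [-0.09825107 -0.0966874  -0.09450934]
[0.08629126 0.17467713] [-0.09800084 -0.0964399  -0.09435434]
cork [[0.00309433 0.06368668]]
knobTop [[ 0.02642579 -0.06929411]]
knobScene [[ 0.03171732 -0.06829428]]
```

```bash
cat >> h.py <<'E'
from scipy.spatial.transform import Rotation as Rn
from scipy.optimize import least_squares
TIN=np.array([.6497,-.1241,.1938])
def t2w(x,y,z=0):
    c,s=np.cos(TIN[2]),np.sin(TIN[2]);return np.array([TIN[0]+c*x-s*y,TIN[1]+s*x+c*y,z])
def w2t(P):
    P=np.atleast_2d(P);c,s=np.cos(TIN[2]),np.sin(TIN[2]);d=P[:,:2]-TIN[:2];return np.c_[d@[c,s],d@[-s,c],P[:,2]]
RAKE=np.array([.4765,.2835,.175]);RYAW=np.radians(4.6)
def delta(target_tcp,rakeyaw):
    """shift in tool axes and spin deg so tool y is perpendicular to rake x (tool z along +-rake x)"""
    s=ctrl.sense();R=Rn.from_rotvec(s['orientation']).as_matrix()
    d=R.T@(np.array(target_tcp)-s['position'])
    want=np.array([-np.sin(rakeyaw),np.cos(rakeyaw),0])
    w=R.T@want;a=np.degrees(np.arctan2(w[2],w[1]));a2=(a+90)%180-90
    print('t',round(s['time_s'],2),'pos',s['position'].round(4),'toolx',R[:,0].round(3),'tooly',R[:,1].round(3),'q6',s['joints'][5].round(3))
    print('shift',d.round(4),'spin',round(a2,2),'alt',round(a,2));return d,a2
E
python3 - <<'E'
from h import *
for f in('top0','scene0'):
  X=cloud(load(f)).reshape(-1,3);im=load(f)['frame'].reshape(-1,3).astype(int)
  m=(X[:,2]>.008)&(X[:,2]<.05)&(im[:,0]>im[:,2]*1.5)&(X[:,0]>.6)&(X[:,0]<.8)&(X[:,1]>-.3)&(X[:,1]<-.12)
  l=w2t(X[m]);print(f,len(l),l.min(0).round(4),l.max(0).round(4))
  for zz in np.arange(.008,.034,.004):
    k=abs(l[:,2]-zz)<.002
    if k.any(): print(zz.round(3),k.sum(),l[k].min(0).round(3),l[k].max(0).round(3))
  m=(X[:,2]>.008)&(X[:,2]<.05)&(im[:,0]>im[:,2]*1.5)&(X[:,0]>.5)&(X[:,0]<.8)&(X[:,1]>-.12)&(X[:,1]<-0)
  l=w2t(X[m]);print('cork',l.min(0).round(3),l.max(0).round(3))
delta(RAKE+[0,0,-.0187+.11],RYAW)
E
```

```text
top0 24 [ 0.0171 -0.0761  0.0249] [ 0.0349 -0.0638  0.0322]
0.024 1 [ 0.029 -0.076  0.025] [ 0.029 -0.076  0.025]
0.028 15 [ 0.017 -0.074  0.026] [ 0.035 -0.066  0.03 ]
0.032 8 [ 0.018 -0.072  0.03 ] [ 0.031 -0.064  0.032]
cork [-0.021  0.056  0.017] [0.021 0.069 0.027]
scene0 82 [ 0.0179 -0.076   0.0083] [ 0.0427 -0.0618  0.032 ]
0.008 5 [ 0.034 -0.076  0.008] [ 0.042 -0.069  0.009]
0.012 3 [ 0.039 -0.071  0.011] [ 0.041 -0.068  0.013]
0.024 7 [ 0.037 -0.073  0.022] [ 0.043 -0.065  0.026]
0.028 58 [ 0.018 -0.075  0.026] [ 0.042 -0.062  0.03 ]
0.032 9 [ 0.02  -0.072  0.03 ] [ 0.037 -0.062  0.032]
cork [-0.018  0.055  0.008] [0.025 0.074 0.025]
t 0.15 pos [0.1882 0.5429 0.2306] toolx [-0.001 -0.001 -1.   ] tooly [ 0.328  0.945 -0.001] q6 1.431
shift [-0.0355 -0.1507  0.3573] spin -23.73 alt -23.73
```

Call:
drive_tool --series '[[[-0.036, 0, 0], 0], [[-0.036, -0.04, 0.08], -6], [[-0.036, -0.06, 0.14], -12], [[-0.036, -0.09, 0.2], -18], [[-0.036, -0.12, 0.26], -23.7], [[-0.036, -0.15, 0.32], -23.7], [[-0.036, -0.151, 0.357], -23.7], [[-0.036, -0.151, 0.357], -23.7], [[-0.036, -0.151, 0.357], -23.7], [[-0.036, -0.151, 0.357], -23.7]]' --fingers 0 --squeeze 80

```text
time_s: 1.4
position: [0.475, 0.2844, 0.2672]
orientation: [-0.064, 1.571, 0.064]
force: [-0.3, -0.1, 0.3]
grip_width: 1.001
```

```bash
python3 - <<'E'
from h import *
c=shot('wrist','wrist1');shot('scene','scene1')
X=cloud(c).reshape(-1,3);im=c['frame'].reshape(-1,3).astype(int)
m=(X[:,2]>.165)&(X[:,2]<.2)&(X[:,0]>.38)&(X[:,0]<.56)&(abs(X[:,1]-.285)<.04)&(im[:,0]>im[:,2]*1.6)
q=X[m];print(m.sum())
if m.sum()>50:
  mu=q[:,:2].mean(0);w,v=np.linalg.eigh(np.cov(q[:,:2].T));d=v[:,1]*np.sign(v[0,1]);t=(q[:,:2]-mu)@d;n=(q[:,:2]-mu)@[-d[1],d[0]]
  print(mu,np.degrees(np.arctan2(d[1],d[0])),np.percentile(t,[1,99]),np.percentile(n,[2,98]),np.percentile(q[:,2],[5,50,95]),mu+d*(t.min()+t.max())/2)
delta(RAKE+[0,0,-.0187],RYAW)
E
```

```text
4262
[0.46845452 0.28547951] 4.490559289203677 [-0.05391116  0.06256452] [-0.00859482  0.00858608] [0.18329753 0.18529492 0.18646763] [0.47571614 0.28604981]
t 1.5 pos [0.4749 0.2848 0.2675] toolx [-0.  0. -1.] tooly [-0.082  0.997  0.   ] q6 0.313
shift [ 0.1112 -0.0014  0.0015] spin 0.11 alt 0.11
```

View pics/wrist1.png

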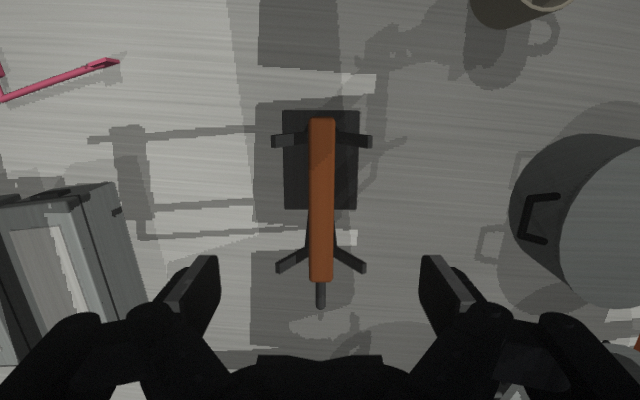

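View pics/scene1.png

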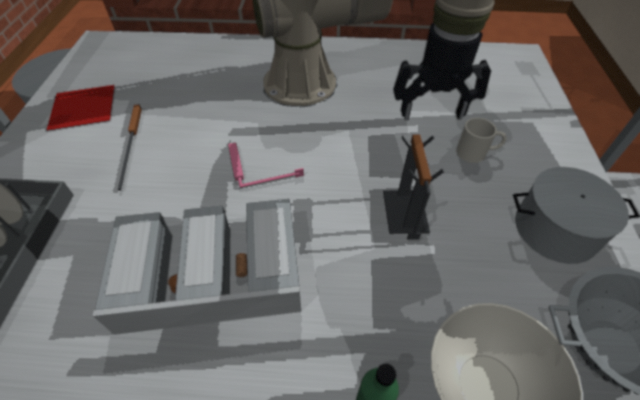

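Wrist view: the wooden handle lies at (321,200), aligned and centred between the fingers, with the rod at (321,295). The scene view shows the arm above the stand. Descending.

Call:
drive_tool --series '[[[0.04, 0, 0.001], 0], [[0.08, 0, 0.001], 0], [[0.1, 0, 0.001], 0], [[0.111, 0, 0.001], 0], [[0.111, 0, 0.001], 0], [[0.111, 0, 0.001], 0]]'

```text
time_s: 2.25
position: [0.4777, 0.2843, 0.1575]
orientation: [-0.063, 1.568, 0.064]
force: [-0.3, 0.1, 0.1]
grip_width: 0.996
```

Call:
drive_tool --series '[[[0, 0, 0], 0], [[0, 0, 0], 0], [[0, 0, 0], 0], [[0, 0, 0], 0], [[0, 0, 0], 0], [[0, 0, 0], 0], [[0, 0, 0], 0], [[0, 0, 0], 0], [[0, 0, 0], 0], [[0, 0, 0], 0]]' --fingers 1 --squeeze 80

```text
time_s: 3.5
position: [0.4774, 0.2839, 0.1567]
orientation: [-0.062, 1.569, 0.063]
force: [0.3, 0.8, 4.9]
grip_width: 0.199
```

```bash
python3 - <<'E'
from h import *
s=ctrl.sense();print(s['force'],s['position'],s['grip_width'])
shot('scene','scene2');delta(RAKE+[0,0,-.0187],RYAW)
E
```

```text
[0.3152082  0.78318776 4.85460502] [0.47743058 0.28391652 0.15666794] 0.19909571156014577
t 3.55 pos [0.4775 0.2839 0.1567] toolx [ 0.001  0.001 -1.   ] tooly [-0.08   0.997  0.   ] q6 0.312
shift [ 0.0004 -0.0004 -0.001 ] spin -0.02 alt -0.02
```

View pics/scene2.png

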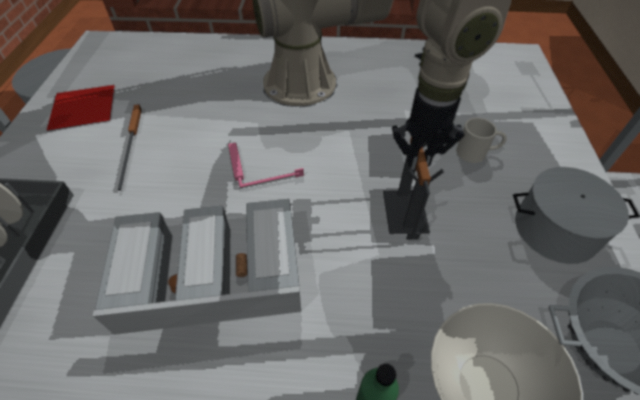

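Gripped (opening ≈17 mm). Lifting.

Call:
drive_tool --series '[[[-0.02, 0, 0], 0], [[-0.05, 0, 0], 0], [[-0.09, 0, 0], 0], [[-0.13, 0, 0], 0], [[-0.15, 0, 0], 0], [[-0.15, 0, 0], 0], [[-0.15, 0, 0], 0]]'

```text
time_s: 4.42
position: [0.4767, 0.2834, 0.3045]
orientation: [-0.064, 1.573, 0.062]
force: [-0.4, 0.5, -2.1]
grip_width: 0.191
```

```bash
python3 - <<'E'
from h import *
s=ctrl.sense();print(s['force'],s['position'],s['grip_width'])
shot('scene','scene3');shot('wrist','wrist3')
# target: blade x local .070, y -.062 ; rake origin 85 behind; TCP z 
o=t2w(.070-.085,-.0625); print(o)
delta([o[0],o[1],.3067],TIN[2])
E
```

```text
[-0.37557966  0.5147704  -2.06403691] [0.47668666 0.28339602 0.30447656] 0.1912460992558541
[ 0.64701763 -0.1883188   0.        ]
t 4.53 pos [0.4765 0.2834 0.3044] toolx [-0.003 -0.001 -1.   ] tooly [-0.08   0.997 -0.001] q6 0.312
shift [-0.0022 -0.4838  0.1324] spin -6.53 alt -6.53
```

View pics/scene3.png

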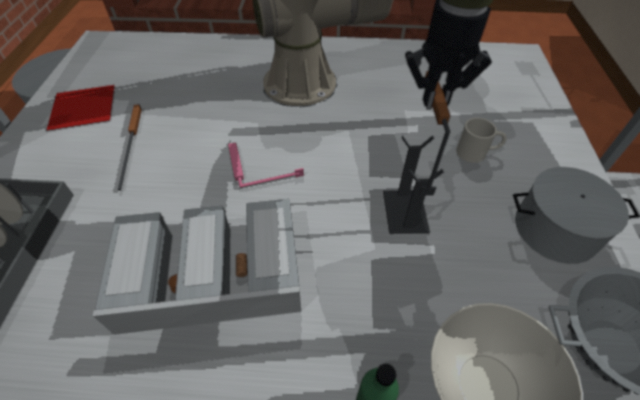

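View pics/wrist3.png

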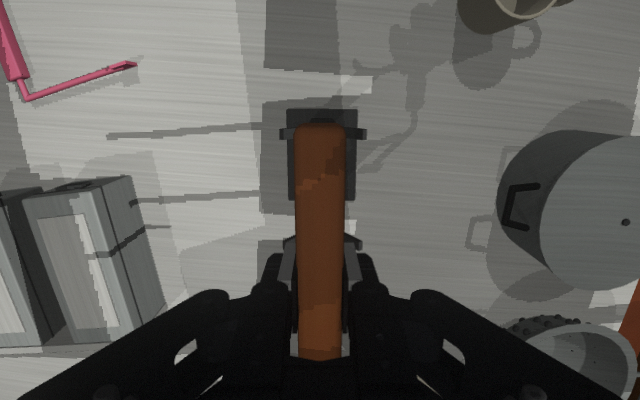

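The rake is out of the stand and hanging plumb (scene 440,130). Moving it above the knob's gap.

Call:
drive_tool --series '[[[-0.004, -0.03, 0.02], 0], [[-0.004, -0.08, 0.05], -1], [[-0.004, -0.13, 0.08], -2], [[-0.004, -0.18, 0.11], -3], [[-0.004, -0.23, 0.132], -4], [[-0.004, -0.28, 0.132], -5], [[-0.004, -0.33, 0.132], -6], [[-0.004, -0.38, 0.132], -6.5], [[-0.004, -0.43, 0.132], -6.5], [[-0.004, -0.47, 0.132], -6.5], [[-0.004, -0.484, 0.132], -6.5], [[-0.004, -0.484, 0.132], -6.5]]'

```text
time_s: 6.02
position: [0.6471, -0.1887, 0.3089]
orientation: [-0.15, 1.567, 0.152]
force: [-0.4, 0.1, -0.8]
grip_width: 0.196
```

Call:
drive_tool --series '[[[0, 0, 0], 0], [[0, 0, 0], 0], [[0, 0, 0], 0], [[0, 0, 0], 0]]'

```text
time_s: 6.52
position: [0.6475, -0.1875, 0.3105]
orientation: [-0.152, 1.565, 0.152]
force: [-0.9, 0.4, -2.0]
grip_width: 0.195
```

```bash
python3 - <<'E'
from h import *
shot('scene','scene4');c=shot('top','top4');shot('wrist','wrist4')
o=t2w(.070-.085,-.0625); delta([o[0],o[1],.1417],TIN[2])
for f in('top4','scene4'):
  X=cloud(load(f)).reshape(-1,3);im=load(f)['frame'].reshape(-1,3).astype(int);l=w2t(X)
  m=(l[:,2]>.14)&(l[:,2]<.36)&(l[:,0]>.055)&(l[:,0]<.1)&(abs(l[:,1]+.063)<.04)
  q=l[m];print(f,len(q))
  for z in np.arange(.15,.36,.02):
    k=abs(q[:,2]-z)<.01
    if k.any(): print(z.round(2),k.sum(),np.median(q[k],0).round(4),q[k].min(0).round(3),q[k].max(0).round(3))
E
python3 - <<'E'
import cv2,numpy as np
def cr(f,u,v,w,h,k): return cv2.resize(cv2.imread(f)[v:v+h,u:u+w],None,fx=k,fy=k)
s=cr('pics/scene4.png',60,20,280,300,1.9)
cv2.imwrite('pics/c4.png',s)
E
```

```text
t 6.67 pos [ 0.6474 -0.188   0.3104] toolx [ 0.  0. -1.] tooly [-0.192  0.981  0.   ] q6 -0.595
shift [ 0.1687 -0.0002 -0.0005] spin -0.02 alt -0.02
top4 296
0.17 19 [ 0.0656 -0.0593  0.1768] [ 0.065 -0.073  0.174] [ 0.068 -0.049  0.18 ]
0.19 57 [ 0.0658 -0.059   0.1921] [ 0.064 -0.075  0.18 ] [ 0.07  -0.049  0.199]
0.21 20 [ 0.0646 -0.0584  0.2107] [ 0.063 -0.063  0.201] [ 0.068 -0.057  0.219]
0.23 25 [ 0.0649 -0.0586  0.2296] [ 0.063 -0.064  0.22 ] [ 0.07  -0.057  0.24 ]
0.25 28 [ 0.0649 -0.0588  0.25  ] [ 0.063 -0.063  0.241] [ 0.069 -0.057  0.26 ]
0.27 30 [ 0.0651 -0.0584  0.2698] [ 0.063 -0.063  0.261] [ 0.07  -0.056  0.28 ]
0.29 29 [ 0.0641 -0.058   0.2895] [ 0.062 -0.063  0.282] [ 0.069 -0.056  0.3  ]
0.31 36 [ 0.0656 -0.0579  0.3094] [ 0.063 -0.064  0.3  ] [ 0.07  -0.056  0.319]
0.33 52 [ 0.0643 -0.0587  0.3301] [ 0.055 -0.063  0.32 ] [ 0.071 -0.056  0.333]
scene4 624
0.17 45 [ 0.0702 -0.061   0.1765] [ 0.067 -0.075  0.173] [ 0.072 -0.048  0.18 ]
0.19 126 [ 0.0703 -0.0596  0.1908] [ 0.066 -0.075  0.181] [ 0.073 -0.048  0.2  ]
0.21 47 [ 0.0712 -0.0595  0.2101] [ 0.067 -0.065  0.2  ] [ 0.073 -0.057  0.22 ]
0.23 50 [ 0.0713 -0.0599  0.2305] [ 0.066 -0.065  0.22 ] [ 0.073 -0.057  0.24 ]
0.25 56 [ 0.0715 -0.0598  0.2496] [ 0.067 -0.065  0.24 ] [ 0.073 -0.058  0.26 ]
0.27 58 [ 0.0712 -0.06    0.2698] [ 0.066 -0.066  0.261] [ 0.073 -0.057  0.279]
0.29 64 [ 0.0714 -0.06    0.2905] [ 0.067 -0.065  0.28 ] [ 0.073 -0.057  0.3  ]
0.31 70 [ 0.0716 -0.0601  0.3106] [ 0.067 -0.065  0.3  ] [ 0.073 -0.058  0.32 ]
0.33 108 [ 0.0674 -0.0609  0.3303] [ 0.055 -0.065  0.32 ] [ 0.074 -0.058  0.333]
```

View pics/c4.png

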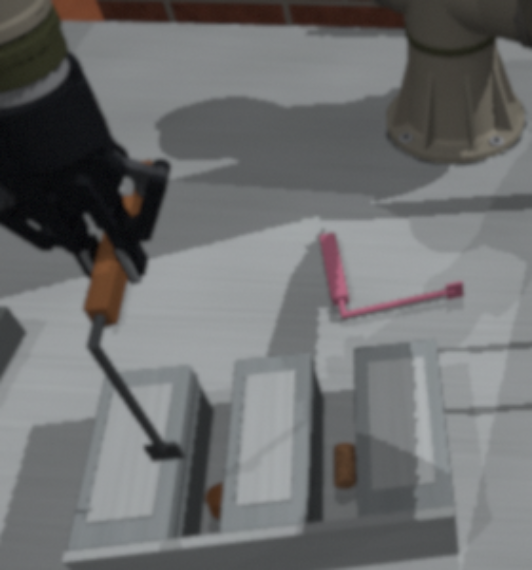

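View pics/top4.png

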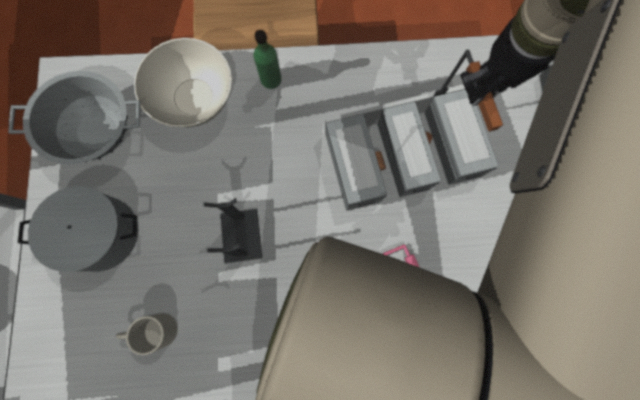

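View pics/wrist4.png

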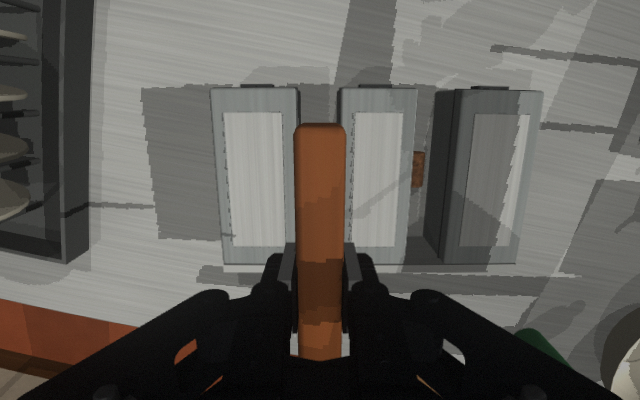

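The blade (c4 165,450) hangs above the right gap, measured at local x≈0.068–0.070, y≈-0.0615, lower edge ≈0.174 m. The knob (c4 215,500) is in the same gap at x≈0.026. Lowering behind it.

Call:
drive_tool --series '[[[0.03, 0, 0], 0], [[0.06, 0, 0], 0], [[0.08, 0, 0], 0], [[0.1, 0, 0], 0], [[0.115, 0, 0], 0], [[0.13, 0, 0], 0], [[0.142, 0, 0], 0], [[0.152, 0, 0], 0], [[0.16, 0, 0], 0], [[0.167, 0, 0], 0], [[0.167, 0, 0], 0], [[0.167, 0, 0], 0]]'

```text
time_s: 8.18
position: [0.6476, -0.1883, 0.1437]
orientation: [-0.152, 1.565, 0.152]
force: [-0.4, 0.1, -1.4]
grip_width: 0.196
```

```bash
python3 - <<'E'
from h import *
shot('scene','scene5')
s=ctrl.sense();print(s['force'],s['ft_torque']);o=t2w(-.15-.015,-.0625);delta([o[0],o[1],s['position'][2]],TIN[2])
cv2.imwrite('pics/c5.png',cv2.resize(cv2.imread('pics/scene5.png')[120:330,80:320],None,fx=3,fy=2.8))
E
```

```text
[-0.27256357  0.01484953 -1.86856281] [-0.03193032  0.01995626 -0.00249867]
t 8.22 pos [ 0.6477 -0.1883  0.1438] toolx [ 0.001 -0.    -1.   ] tooly [-0.192  0.981 -0.   ] q6 -0.595
shift [-1.000e-04  0.000e+00 -1.507e-01] spin -0.03 alt -0.03
```

View pics/c5.png

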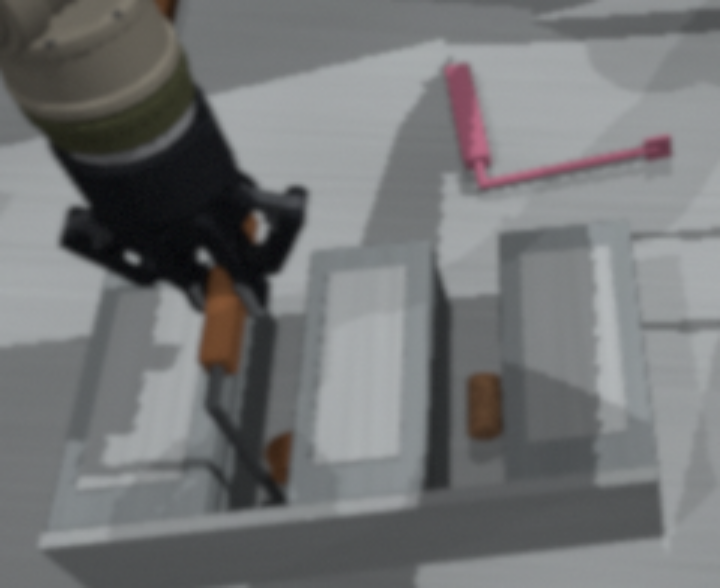

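The blade is down in the gap behind the knob (c5: rod reaching 275,495, knob at 280,455), with no added force. Pulling.

Call:
drive_tool --series '[[[0, 0, -0.008], 0], [[0, 0, -0.016], 0], [[0, 0, -0.02], 0], [[0, 0, -0.024], 0], [[0, 0, -0.028], 0], [[0, 0, -0.033], 0], [[0, 0, -0.038], 0], [[0, 0, -0.043], 0], [[0, 0, -0.048], 0], [[0, 0, -0.054], 0], [[0, 0, -0.06], 0], [[0, 0, -0.06], 0]]'

```text
time_s: 9.72
position: [0.5878, -0.1998, 0.1432]
orientation: [-0.151, 1.566, 0.152]
force: [-0.1, -0.1, -1.8]
grip_width: 0.2
```

```bash
python3 - <<'E'
from h import *
shot('scene','scene6')
s=ctrl.sense();print(s['force'],s['ft_torque']);o=t2w(-.131-.085,-.0625);delta([o[0],o[1],s['position'][2]],TIN[2])
cv2.imwrite('pics/c6.png',cv2.resize(cv2.imread('pics/scene6.png')[120:330,80:320],None,fx=3,fy=2.8))
E
```

```text
[ 0.4151209   0.13958156 -0.77981315] [-0.01913128  0.04683979 -0.01148885]
t 9.78 pos [ 0.5881 -0.1998  0.1432] toolx [-0.  0. -1.] tooly [-0.192  0.981  0.   ] q6 -0.65
shift [ 0.     -0.0002 -0.141 ] spin -0.05 alt -0.05
```

View pics/c6.png

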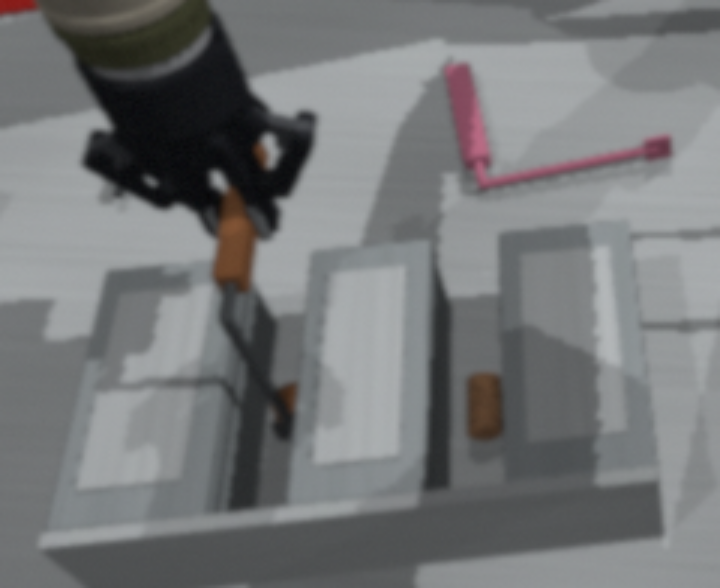

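The blade (c6 285,415) now has the knob (288,395) moving ahead of it. Continuing.

Call:
drive_tool --series '[[[0, 0, -0.006], 0], [[0, 0, -0.012], 0], [[0, 0, -0.018], 0], [[0, 0, -0.024], 0], [[0, 0, -0.03], 0], [[0, 0, -0.036], 0], [[0, 0, -0.042], 0], [[0, 0, -0.048], 0], [[0, 0, -0.054], 0], [[0, 0, -0.06], 0], [[0, 0, -0.066], 0], [[0, 0, -0.072], 0]]'

```text
time_s: 11.28
position: [0.5175, -0.2137, 0.1433]
orientation: [-0.152, 1.565, 0.152]
force: [0.6, -0.2, -1.6]
grip_width: 0.196
```

Call:
drive_tool --series '[[[0, 0, -0.006], 0], [[0, 0, -0.012], 0], [[0, 0, -0.018], 0], [[0, 0, -0.024], 0], [[0, 0, -0.03], 0], [[0, 0, -0.036], 0], [[0, 0, -0.042], 0], [[0, 0, -0.048], 0], [[0, 0, -0.054], 0], [[0, 0, -0.06], 0], [[0, 0, -0.064], 0], [[0, 0, -0.066], 0]]'

```text
time_s: 12.78
position: [0.4528, -0.2262, 0.1433]
orientation: [-0.152, 1.565, 0.152]
force: [0.8, 0.6, -2.2]
grip_width: 0.198
```

```bash
python3 - <<'E'
from h import *
shot('scene','scene7');shot('wrist','wrist7')
s=ctrl.sense();print(s['force'],s['ft_torque']);o=t2w(-.131-.085,-.0625);delta([o[0],o[1],s['position'][2]],TIN[2])
print(w2t(s['position']))
for f in('scene7','wrist7'):
  X=cloud(load(f)).reshape(-1,3);im=load(f)['frame'].reshape(-1,3).astype(int);l=w2t(X)
  m=(l[:,2]>.006)&(l[:,2]<.045)&(im[:,0]>im[:,2]*1.5)&(l[:,0]<.08)&(l[:,0]>-.3)&(abs(l[:,1]+.063)<.06)
  q=l[m];print(f,len(q), q.min(0).round(3) if len(q) else 0,q.max(0).round(3) if len(q) else 0)
cv2.imwrite('pics/c7.png',cv2.resize(cv2.imread('pics/scene7.png')[80:290,80:320],None,fx=3,fy=2.8))
E
```

```text
[ 0.13503662 -0.09839578 -1.79081303] [-0.00628635  0.04839144 -0.0336941 ]
t 12.88 pos [ 0.4529 -0.2263  0.1433] toolx [-0.  0. -1.] tooly [-0.192  0.981  0.   ] q6 -0.815
shift [ 0.     -0.0001 -0.0032] spin -0.04 alt -0.04
[[-0.2127692  -0.0623767   0.14329782]]
scene7 35 [-0.158 -0.067  0.025] [-0.127 -0.051  0.043]
wrist7 2 [-0.068 -0.04   0.006] [-0.067 -0.04   0.007]
```

View pics/c7.png

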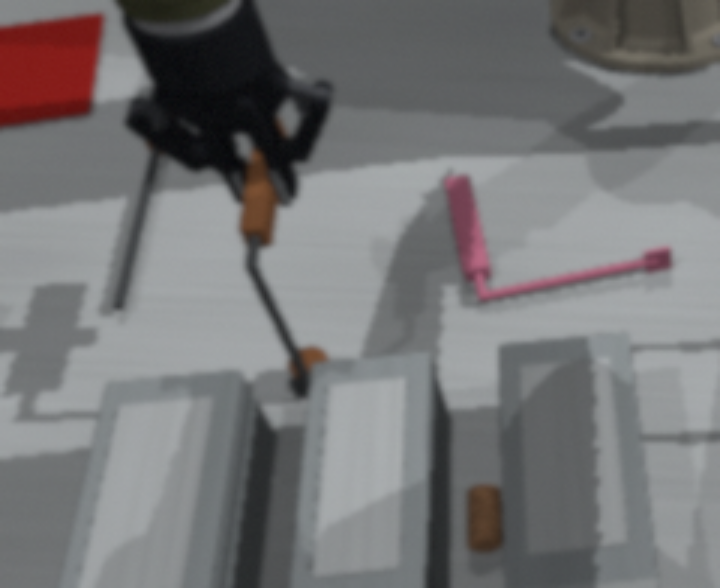

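View pics/wrist7.png

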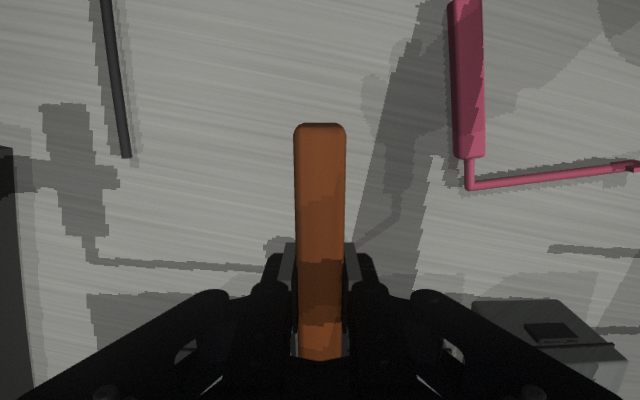

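The knob (c7 310,360) is in front of the tins, about x≈-0.145. A bit more pull for margin, then I back off and lift.

Call:
drive_tool --series '[[[0, 0, -0.005], 0], [[0, 0, -0.01], 0], [[0, 0, -0.012], 0], [[0, 0, -0.012], 0], [[0, 0, -0.005], 0], [[0, 0, 0.002], 0], [[0, 0, 0.008], 0], [[0, 0, 0.008], 0]]'

```text
time_s: 13.88
position: [0.4616, -0.2245, 0.1432]
orientation: [-0.152, 1.565, 0.152]
force: [0.1, 0.1, -1.2]
grip_width: 0.2
```

Call:
drive_tool --series '[[[-0.01, 0, 0], 0], [[-0.03, 0, 0], 0], [[-0.06, 0, 0], 0], [[-0.1, 0, 0], 0], [[-0.14, 0, 0], 0], [[-0.17, 0, 0], 0], [[-0.17, 0, 0], 0], [[-0.17, 0, 0], 0]]'

```text
time_s: 14.88
position: [0.4606, -0.2246, 0.3126]
orientation: [-0.151, 1.566, 0.152]
force: [0.7, -0.6, -2.5]
grip_width: 0.201
```

```bash
python3 - <<'E'
from h import *
shot('scene','scene8')
for f in('scene8',):
  X=cloud(load(f)).reshape(-1,3);im=load(f)['frame'].reshape(-1,3).astype(int);l=w2t(X)
  m=(l[:,2]>.006)&(l[:,2]<.045)&(im[:,0]>im[:,2]*1.5)&(l[:,0]<.08)&(l[:,0]>-.3)&(abs(l[:,1]+.063)<.06)
  q=l[m];print(f,len(q), q.min(0).round(3),q.max(0).round(3),np.median(q,0))
delta([.4775,.2839,.3087],RYAW)
cv2.imwrite('pics/c8.png',cv2.resize(cv2.imread('pics/scene8.png')[50:290,80:320],None,fx=2.5,fy=2.5))
E
```

```text
scene8 110 [-0.171 -0.076  0.008] [-0.146 -0.05   0.032] [-0.15665576 -0.06336745  0.02762345]
t 14.93 pos [ 0.4603 -0.2244  0.3121] toolx [-0.002  0.001 -1.   ] tooly [-0.192  0.981  0.002] q6 -0.804
shift [0.004  0.4955 0.1144] spin 6.47 alt 6.47
```

View pics/c8.png

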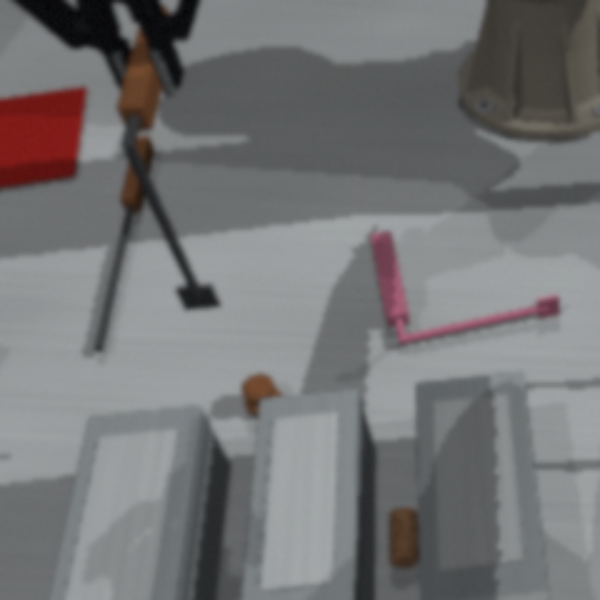

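The knob is standing free at x≈-0.157 (c8 260,393) and the cork is still at (403,535). Taking the rake back.

Call:
drive_tool --series '[[[0, 0.03, 0.02], 0], [[0, 0.08, 0.05], 1], [[0, 0.13, 0.08], 2], [[0, 0.18, 0.114], 3], [[0, 0.23, 0.114], 4], [[0, 0.28, 0.114], 5], [[0, 0.33, 0.114], 6], [[0, 0.38, 0.114], 6.5], [[0, 0.43, 0.114], 6.5], [[0, 0.475, 0.114], 6.5], [[0, 0.4955, 0.1144], 6.5], [[0, 0.4955, 0.1144], 6.5]]'

```text
time_s: 16.42
position: [0.4774, 0.2842, 0.312]
orientation: [-0.065, 1.572, 0.064]
force: [0.2, 0.0, -3.0]
grip_width: 0.196
```

Call:
drive_tool --series '[[[0, 0, 0], 0], [[0, 0, 0], 0], [[0, 0, 0], 0], [[0, 0, 0], 0]]'

```text
time_s: 16.92
position: [0.4783, 0.283, 0.3134]
orientation: [-0.062, 1.57, 0.062]
force: [1.7, -0.3, -0.9]
grip_width: 0.198
```

```bash
python3 - <<'E'
from h import *
delta([.4775,.2839,.1567],RYAW)
E
```

```text
t 16.93 pos [0.4783 0.283  0.3134] toolx [ 0.  0. -1.] tooly [-0.079  0.997  0.   ] q6 0.311
shift [ 0.1567  0.0009 -0.0008] spin -0.08 alt -0.08
```

Call:
drive_tool --series '[[[0.03, 0.001, -0.001], 0], [[0.06, 0.001, -0.001], 0], [[0.09, 0.001, -0.001], 0], [[0.11, 0.001, -0.001], 0], [[0.125, 0.001, -0.001], 0], [[0.138, 0.001, -0.001], 0], [[0.146, 0.001, -0.001], 0], [[0.151, 0.001, -0.001], 0], [[0.155, 0.001, -0.001], 0], [[0.155, 0.001, -0.001], 0], [[0.155, 0.001, -0.001], 0]]'

```text
time_s: 18.3
position: [0.4772, 0.2846, 0.1587]
orientation: [-0.062, 1.569, 0.063]
force: [0.5, -0.1, -1.6]
grip_width: 0.196
```

```bash
python3 - <<'E'
from h import *
c=shot('scene','scene9')
delta([.4775,.2839,.1567],RYAW);print(ctrl.sense()['force'])
cv2.imwrite('pics/c9.png',cv2.resize(cv2.imread('pics/scene9.png')[80:250,350:520],None,fx=3.5,fy=3.5))
E
```

```text
t 18.35 pos [0.4772 0.2846 0.1587] toolx [ 0.001  0.    -1.   ] tooly [-0.08   0.997  0.   ] q6 0.313
shift [ 0.002  -0.0007  0.0002] spin -0.02 alt -0.02
[-0.61382541  0.15715737 -2.08289762]
```

View pics/c9.png

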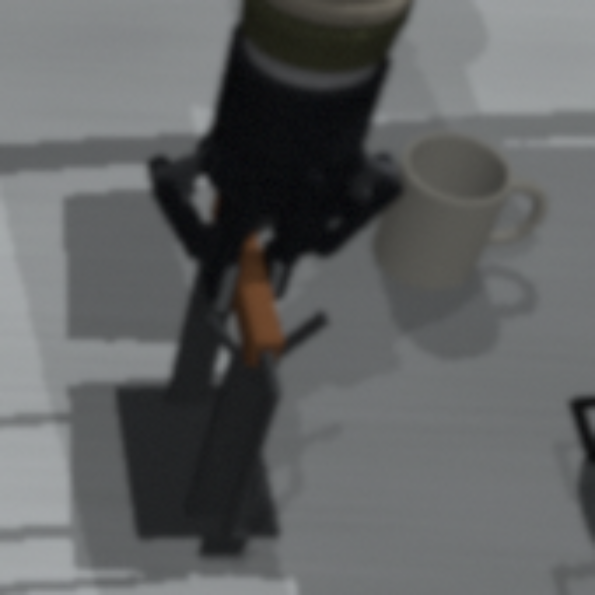

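The handle sits between the prongs (c9 262,320) and is still carried by the gripper. Lowering slightly more.

Call:
drive_tool --series '[[[0.001, -0.0005, 0], 0], [[0.002, -0.0005, 0], 0], [[0.002, -0.0005, 0], 0], [[0.002, -0.0005, 0], 0]]'

```text
time_s: 18.85
position: [0.4771, 0.284, 0.1567]
orientation: [-0.063, 1.569, 0.063]
force: [-0.7, -0.4, 2.2]
grip_width: 0.199
```

Now seated (force +2 N up). Releasing.

Call:
drive_tool --series '[[[0, 0, 0], 0], [[0, 0, 0], 0], [[0, 0, 0], 0], [[0, 0, 0], 0], [[0, 0, 0], 0], [[0, 0, 0], 0], [[0, 0, 0], 0], [[0, 0, 0], 0]]' --fingers 0

```text
time_s: 19.85
position: [0.477, 0.284, 0.1563]
orientation: [-0.063, 1.57, 0.063]
force: [-0.4, 0.1, 0.3]
grip_width: 1.001
```

Call:
drive_tool --series '[[[-0.01, 0, 0], 0], [[-0.03, 0, 0], 0], [[-0.06, 0, 0], 0], [[-0.1, 0, 0], 0], [[-0.13, 0, 0], 0], [[-0.14, 0, 0], 0], [[-0.14, 0, 0], 0], [[-0.14, 0, 0], 0]]'

```text
time_s: 20.85
position: [0.4764, 0.2837, 0.2949]
orientation: [-0.063, 1.572, 0.062]
force: [0.1, 0.7, -0.2]
grip_width: 0.997
```

```bash
python3 - <<'E'
from h import *
c=shot('wrist','wrist10');shot('scene','scene10');shot('top','top10')
X=cloud(c).reshape(-1,3);im=c['frame'].reshape(-1,3).astype(int)
m=(X[:,2]>.165)&(X[:,2]<.2)&(X[:,0]>.38)&(X[:,0]<.56)&(abs(X[:,1]-.285)<.04)&(im[:,0]>im[:,2]*1.6)
q=X[m];mu=q[:,:2].mean(0);w,v=np.linalg.eigh(np.cov(q[:,:2].T));d=v[:,1]*np.sign(v[0,1]);t=(q[:,:2]-mu)@d;n=(q[:,:2]-mu)@[-d[1],d[0]]
print(len(q),np.degrees(np.arctan2(d[1],d[0])),np.percentile(t,[1,99]),np.percentile(n,[2,98]),np.percentile(q[:,2],[5,50,95]),mu+d*(t.min()+t.max())/2)
for f in('scene10','top10'):
  X=cloud(load(f)).reshape(-1,3);im=load(f)['frame'].reshape(-1,3).astype(int);l=w2t(X)
  for nm,y in(('knob',-.063),('cork',.063)):
    m=(l[:,2]>.006)&(l[:,2]<.045)&(im[:,0]>im[:,2]*1.5)&(l[:,0]<.08)&(l[:,0]>-.21)&(abs(l[:,1]-y)<.04)
    q=l[m]
    if len(q): print(f,nm,len(q), q.min(0).round(3),q.max(0).round(3))
s=ctrl.sense();print(s['position'],s['force'],s['grip_width'],s['time_s'],abs(s['joint_vel']).max())
E
```

```text
3482 4.49214619533279 [-0.05461882  0.06174232] [-0.00859058  0.00867122] [0.1834025  0.18534286 0.18655054] [0.47355082 0.28435413]
scene10 knob 116 [-0.171 -0.075  0.007] [-0.146 -0.05   0.032]
scene10 cork 199 [-0.018  0.055  0.009] [0.025 0.074 0.026]
top10 knob 147 [-0.177 -0.075  0.006] [-0.149 -0.046  0.034]
top10 cork 80 [-0.022  0.057  0.019] [0.021 0.07  0.026]
[0.47647726 0.28377558 0.2950334 ] [-0.09256107  0.73875974  0.76201534] 0.9998080737406696 21.0 0.006516982682472401
```

View pics/scene10.png

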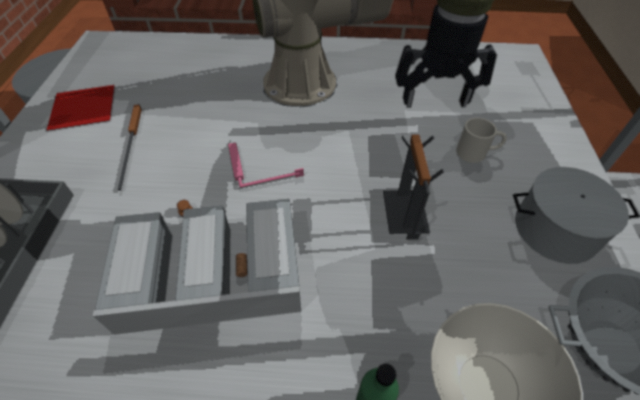

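The rake hangs in its stand (420,160), the knob stands in front of the tins (183,208), the cork is unmoved (241,265) and the gripper is clear. Handing in.

```bash
python3 -c "
from cell import ctrl
print(ctrl.job_done())"
```

```text
the job is handed in; nothing more can be done
None
```

The knob is out on the worktop in front of the tins and the rake is back in its stand. I handed the job in at about 21 s of the 61 s allowed; `job_done` gives no verdict.

I lifted the wooden-handled rake from its stand and lowered its blade behind the knob, which was in the right-hand gap (tins y ≈ -0.063). I then drew the knob out and hung the rake back. The gripper fingers stayed above about 0.14 m throughout the pull, so they never came near the knob.

What the last pictures and readings showed:
- **Knob:** standing upright, centred at tins x ≈ -0.16 m, about 60 mm in front of the tins. The scene and top cameras differ by about 5 mm on this.
- **Rake:** within about 3 mm of where it started, with yaw and handle height the same.
- **Cork:** unmoved to within about 1–2 mm.
- **Robot:** gripper open and clear, touching nothing.

No check failed.

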